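# Fit the slit block and hold the long glass cell in the photometer's light path

### The arm

A 6-joint arm with a two-finger parallel gripper is mounted at the origin on the work surface. World frame = base frame: x ahead of the robot, y to its left, z up, the work surface at z = 0. Lengths are in m, angles in rad, forces in N, time in s.
With the tool pointing down it reaches from about 0.4 to 0.825 m from the base axis. Payload 7 kg.
Tool frame: the origin (TCP) lies at the centre of the arm's flange, where the gripper is bolted on; the fingertips stand 178 mm ahead of it and the grasp point (between the pads) lies 159 mm ahead of it; z points along the fingers, y is the direction in which the jaws open and shut (so a half turn about z gives the same grasp; the last joint's range is limited). The gripper opens to 88 mm and grips with 3 to 60 N. Pads are 19 mm wide; open, the fingers measure 130 mm over their backs; the gripper's body (78 mm by 193 mm) begins 47 mm behind the grasp point.
Start: joints at [1.599, 0.359, 0.012, 0, -1.224, -0.288], TCP at [0.173, 0.652, 0.405] pointing down, gripper open.
Joint ranges: [-3.07, 3.07], [-1.43, 2.12], [-1.02, 1.25], [-3.03, 1.67], [-3.05, -0], [-3.03, 3.03]. Speed limits (rad/s): [2.39, 2.39, 3.01, 3.14, 3.14, 3.14].

### API

Orientations are given as [roll, pitch, yaw] about the fixed x, y, z axes, in that order (R = Rz(yaw) Ry(pitch) Rx(roll)).
In Python, from station import arm gives the robot as it stands.
- The arm moves only by the shell command python3 -m handwheel 'ROWS' [OPENING] [FORCE]. ROWS is JSON, a list of rows, each a list of 4 numbers: the shift along the world's x, y, z in cm, then the turn about the world's z in rad. In form: [[dx, dy, dz, yaw], ...]. A call has 1 to 20 rows; each row shifts and turns the commanded pose from where the row before left it; what a row does not reach is not made up. A row lasts 1/10 s, in which the tool goes at most 50 mm and 8.59 degrees, less where a joint would pass 70% of its speed; a pose out of reach is approached as far as the arm can. A call is refused whole if a number of a shift passes 5 or a number of a turn 0.15, either way. A call with a gripper value outside its range is refused whole. OPENING is the closure, from 0 (fully open) to 1 (shut), set as the call begins (- or left out, the last holds). The fingers move at their own pace and stop on an object; FORCE is the grip in N (left out, the last holds). Time passes only in rows, so rows that do not move let the fingers close. It gives the time, the measured TCP pose, the force and the opening at its end, in the units of the state.
- arm.get_state(): the state, without advancing time (a new reading comes with each control period).
- arm.grab_frame(name): name is "scene" or "top" or "wrist"; returns a dict with "image" (384x512x3 uint8, red, green, blue), "depth" (384x512 float32, m along the optical axis (not along the pixel's ray), 0 where there is no reading), "vfov" (degrees; the focal length in pixels is half the picture's height over the tangent of half this angle, whatever the lens; pixels are square), "cx", "cy" (the principal point, pixels), "rvec" (rotation vector, rad) and "tvec" (3), from world to camera coordinates, as OpenCV has them. Camera axes: x right, y down, z forward; pixel columns grow to the right and rows downward; lengths in m; the calibration is good to about 2 mm. A picture is of the moment at which its call begins.
- arm.job_done(): hands the job in, once; it reports no verdict.
The state is a dict: "t": time; "q": joint angles; "qd": joint speeds; "joint_efforts": joint torques, N m; "eef_pos": TCP position; "ee_rot": TCP orientation; "force": force on the tool from outside, world axes, zero at the start; "moment": the same for the moment, N m; "width": finger opening in m.
Only numpy, scipy, OpenCV 4.12 (cv2) and the standard library are available. Lean on these libraries where they do the work, as an engineer would, in place of code of your own. Each camera call takes 0.05 s, during which the arm holds its last target.

### The job

Seat the slit block flat and square in the pocket in front of the photometer's lamp and let go of it. Then take the long glass cell by its two frosted faces only, never touching its clear end windows, and finish holding it upright and still in mid-air, about midway between the pedestal and the detector, so that the light passes straight through the middle of both windows. The program ends while the gripper still holds the cell there; leave the short cell, the beige cover and the wrench alone.

Things in the scene. Friction and masses are not known exactly. Their poses are not given: they have to be found in the camera images.
- fixture: photometer fixture, bolted down: base plate 400 x 110 x 12 mm (x -245 to 155) with, along its x: grey lamp head (x -235 to -180 mm, 80 wide, top at 124), dark pedestal with the pocket (x -175 to -85, 70 wide, top at 81), empty gap, black detector head (x 80 to 140, 70 wide, top at 120). Light runs along +x at y = 0, 90 mm above the bench. Origin on the bench under the middle of the gap; z up
- pocket (a point): centre of the floor of the rectangular pocket in the top of the pedestal: 63 mm along its x (the light direction) by 43 mm along y, 8 mm deep, rim chamfered 2 mm; its floor is 73 mm above the bench. Axes as the fixture's
- beam_mid (a point): the measuring point in the light path, 90 mm above the bench, 85 mm from the pedestal and 80 mm from the detector; axes as the fixture's, x along the light. The middle of the long cell belongs here
- block_mid (a point): centre (25 mm above the underside) of the loose aluminium slit block, 0.2 kg, on the bench: 60 (own x) x 40 (y) x 26 mm high, with a finger rib on top along x, 40 (x) x 14 (y) x 24 mm high; total height 50 mm. An 8 mm bore runs along x, 17 mm above the underside. Either way round fits the pocket; seated, this point is 25 mm above the pocket floor
- slit_block: the same slit block, origin at the centre of its underside
- long_cell_mid (a point): centre (25 mm above the underside) of the long glass cell standing on the mat: 44 (own x) x 18 (y) x 50 mm high. Its two large sides, facing own +y and -y, 18 mm apart, are frosted white; its two 18 mm wide ends, facing own +x and -x, are clear windows; white lid on top. About 0.07 kg. Either way round will do
- long_cell: the same long cell, origin at the centre of its underside
- long_cell_window_a: clear window, 2 mm thick, on the long cell's -x end; origin at its centre. Not to be touched by the fingers
- long_cell_window_b: clear window, 2 mm thick, on the long cell's +x end; origin at its centre. Not to be touched by the fingers
- short_cell: bystander: square glass cell 18 x 18 x 50 mm standing on the same mat, about 100 mm from the long cell; which end of the mat each stands at varies. Origin at the centre of its underside
- mat: fixed black rubber mat 200 (x) x 140 (y) x 4 mm on which both cells stand; origin at the centre of its underside
- cover: bystander: round beige plastic housing cover, 114 mm across, 40 mm high with its three stubs, lying on the bench; origin at the centre of its underside
- wrench: bystander: steel wrench 150 mm long lying on the bench; origin under its middle

How it is judged:
By the outcome, as a careful person would: the job done as asked, in the order asked, and still so for the second after the job is handed in, while the arm keeps its last pose, push and grip.
It also fails if it takes over 72 s, if anything falls off the work surface, if the arm or the gripper's body presses on something with over 40 N, if the wrist force passes 120 N, or if a joint passes its speed limit or range.

## Working session

There is one attempt and no reset: what is moved stays moved. The work goes in short steps, Python scripts to look and compute and a shell command to move; the robot and the scene stay as the last step left them, time stands still between calls to the robot, and variables do not carry over. Pictures are saved under pics/ and viewed, and the job is handed in when it is done.

```bash
mkdir -p pics; cat > h.py <<'E'
import numpy as np, cv2
from station import arm
def grab(n):
    f=arm.grab_frame(n); im=f["image"]
    f["R"]=cv2.Rodrigues(np.array(f["rvec"],float))[0]; f["t"]=np.array(f["tvec"],float).ravel()
    f["f"]=im.shape[0]/2/np.tan(np.radians(f["vfov"])/2)
    return f
def save(f,name,box=None,scale=1):
    im=f["image"][:,:,::-1]
    if box: im=im[box[1]:box[3],box[0]:box[2]]
    im=cv2.resize(im,None,fx=scale,fy=scale,interpolation=cv2.INTER_CUBIC)
    cv2.imwrite("pics/"+name+".png",im)
def plane(f,uv,z):
    uv=np.atleast_2d(np.array(uv,float))
    d=np.c_[(uv[:,0]-f["cx"])/f["f"],(uv[:,1]-f["cy"])/f["f"],np.ones(len(uv))]@f["R"]
    c=-f["R"].T@f["t"]
    return c+d*((z-c[2])/d[:,2])[:,None]
def proj(f,p):
    q=np.atleast_2d(p)@f["R"].T+f["t"]
    return np.c_[q[:,0]/q[:,2]*f["f"]+f["cx"],q[:,1]/q[:,2]*f["f"]+f["cy"]]
def cloud(f):
    d=f["depth"]; v,u=np.mgrid[:d.shape[0],:d.shape[1]]
    p=np.stack([(u-f["cx"])/f["f"]*d,(v-f["cy"])/f["f"]*d,d],-1)
    return (p-f["t"])@f["R"]
E
python3 - <<'E'
from h import *
import pickle
for n in ["scene","top","wrist"]:
    f=grab(n); save(f,n+"0",scale=1.5); pickle.dump(f,open(n+"0.pkl","wb"))
    print(n,f["vfov"],-f["R"].T@f["t"],f["R"][2],(f["depth"]>0).mean())
print(arm.get_state())
E
```

```text
scene 52.539711764674294 [ 1.07651237 -0.41177124  0.77793913] [-0.52222718  0.43886985 -0.73121271] 0.9960886637369791
top 42.57292609560602 [0.32632322 0.00501642 1.24283357] [ 0.22380034 -0.01700787 -0.9744866 ] 0.9962209065755209
wrist 61.677502782351986 [0.24713163 0.63349218 0.38457381] [-0.27482985  0.07115329 -0.95885649] 0.9960428873697916
{'t': 0.15, 'q': array([ 1.59911531e+00,  3.59215760e-01,  1.12830259e-02, -2.26300823e-04,
       -1.22408739e+00, -2.88066007e-01]), 'qd': array([-0.0010556 , -0.00292224,  0.00415229,  0.0019433 , -0.00184179,
        0.00038963]), 'joint_efforts': array([ 4.68464568e-04, -5.83276999e+01,  2.93294942e+01,  7.00111941e+00,
        8.86313006e-03, -1.03539185e-04]), 'eef_pos': array([0.17335927, 0.65221817, 0.40395311]), 'ee_rot': array([ 3.14035883e+00, -1.43707593e-04, -2.59823967e-01]), 'force': array([-0.07751576,  0.03509591, -0.16337026]), 'moment': array([-0.03237878,  0.00558322,  0.00149249]), 'width': 0.08785985275036484}
```

View pics/top0.png

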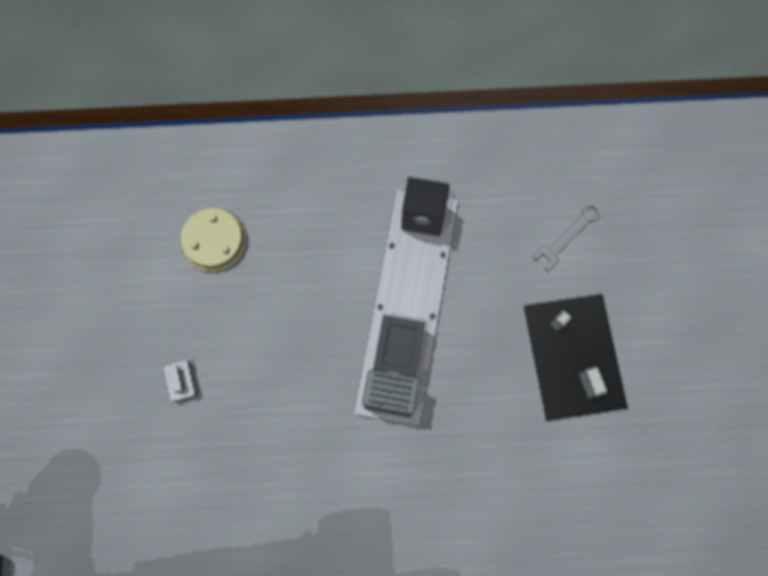

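View pics/scene0.png

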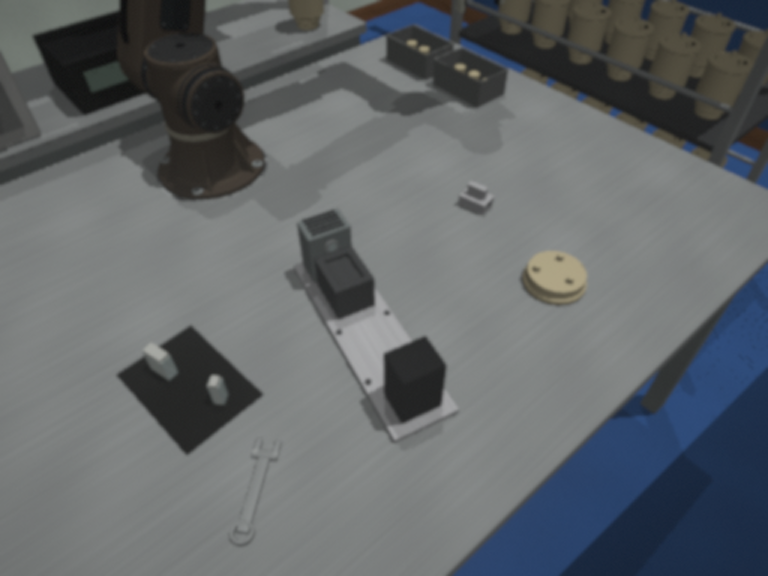

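View pics/wrist0.png

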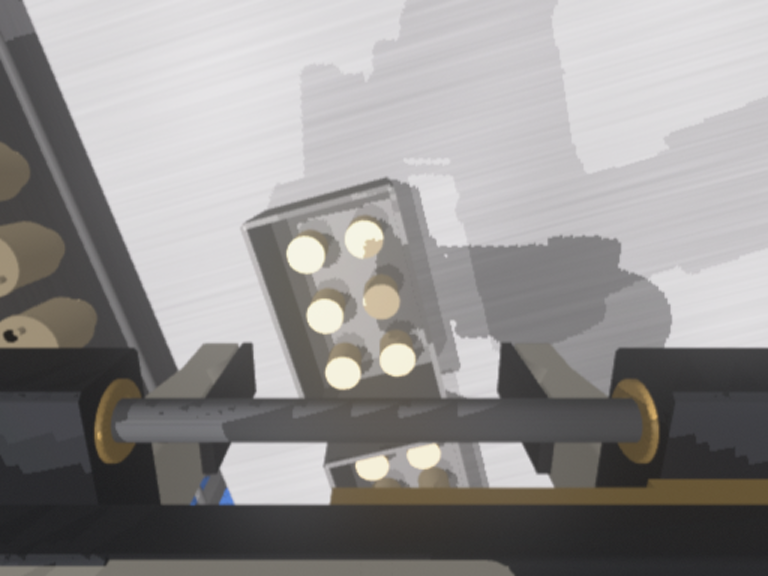

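The top view shows the block at about (120,254) in native pixels. The fixture runs along the column at about (270,200), with its lamp end near the robot. The long cell is at (396,254) and the short cell at (374,213), both on the mat. Next I'll measure these using depth and edges.

```bash
cat > m.py <<'E'
from h import *
import pickle
def rect(P):
    r=cv2.minAreaRect(P[:,:2].astype(np.float32)*1000); return np.round(r[0],1),np.round(r[1],1),round(r[2],1)
def comps(f,lo,hi,minn=15):
    C=cloud(f); m=((C[...,2]>lo)&(C[...,2]<hi)&(f["depth"]>0)&(C[...,0]>.2)&(C[...,0]<.95)&(abs(C[...,1])<.6)).astype(np.uint8)
    n,l,s,c=cv2.connectedComponentsWithStats(m)
    for i in range(1,n):
        if s[i,4]>=minn:
            P=C[l==i]; print(lo,hi,s[i,4],np.round(c[i],1),rect(P),"mean",np.round(P.mean(0)*1000,1))
E
python3 - <<'E'
from m import *
for n in ["top","scene"]:
    f=pickle.load(open(n+"0.pkl","rb")); print(n)
    for a,b in [(.116,.13),(.07,.09),(.045,.062),(.02,.03),(.008,.016)]: comps(f,a,b)
E
```

```text
top
0.116 0.13 638 [283.5 130.6] (array([743.7, -76.3]), array([69.7, 61.5]), 77.0) mean [742.7 -76.2 120.3]
0.116 0.13 822 [260.  260.2] (array([435.3,  -2.7]), array([79.5, 55.2]), 76.2) mean [434.8  -2.8 121.2]
0.07 0.09 59 [281.  147.3] (array([713. , -69.8]), array([65.9,  6.6]), 76.3) mean [713.8 -70.   81.2]
0.07 0.09 1057 [265.8 229.6] (array([510.3, -20.6]), array([70. , 91.1]), 76.5) mean [511.  -20.8  78.1]
0.045 0.062 61 [280.7 150.2] (array([716.7, -69.9]), array([70. ,  6.5]), 76.0) mean [715.  -70.5  54.4]
0.045 0.062 57 [374.8 211.3] (array([ 546.5, -292.8]), array([17.1, 19.2]), 41.2) mean [ 545.8 -292.1   52.6]
0.045 0.062 101 [116.1 251.9] (array([480.6, 343.1]), array([40. , 14.7]), 10.5) mean [480.5 342.9  49.8]
0.045 0.062 154 [396.7 253.4] (array([ 440. , -334.6]), array([43.7, 19.8]), 15.5) mean [ 439.6 -333.7   53.3]
0.02 0.03 634 [141.3 157.9] (array([723.3, 289.7]), array([102.9, 101.2]), 45.4) mean [722.2 287.2  27.9]
0.02 0.03 266 [119.7 253.4] (array([480.5, 343.4]), array([60.9, 41. ]), 12.7) mean [479.5 340.9  25.7]
0.02 0.03 24 [390.8 255.9] (array([ 
[... 2716 characters left out ...]
6.8]), 37.1) mean [ 450.5 -335.7   11.6]
0.008 0.016 21 [146.4 265.3] (array([ 553.1, -292.2]), array([24.5, 11.1]), 86.6) mean [ 551.8 -293.5   12. ]
0.008 0.016 26 [170.2 298. ] (array([ 653.9, -294.4]), array([ 8.9, 26.9]), 40.1) mean [ 654.5 -295.4    8.9]
0.008 0.016 15 [183.7 296.6] (array([ 670.8, -272. ]), array([ 7.9, 10.2]), 33.3) mean [ 670.9 -271.7    8.9]
0.008 0.016 50 [177.1 303.2] (array([ 673.6, -289.2]), array([23.4, 23.8]), 57.1) mean [ 674.2 -290.7    8.8]
0.008 0.016 17 [163.1 346.4] (array([ 732.5, -360.7]), array([13. ,  9.3]), 25.9) mean [ 733.3 -361.5    8.9]
0.008 0.016 15 [164.9 357.3] (array([ 753.7, -369. ]), array([ 6.5, 18.2]), 19.2) mean [ 753.7 -369.9    9. ]
```

```bash
python3 - <<'E'
from h import *
import pickle
f=pickle.load(open("top0.pkl","rb"))
save(f,"tb",(90,220,160,290),8);save(f,"tc",(340,190,430,290),6);save(f,"tf",(225,110,320,290),3.3)
E
```

```text
(no output)
```

Depth looks clean. Fixture heading is about -13.4°, with its origin near (637,-50.7) mm. The block is at (480.5,343.3), angle about 12.5°. The long cell is at (440,-334.5), angle about 16°. I'll move above the block for a closer look.

```bash
python3 -m handwheel '[[2.56,-2.58,-0.5,0.04],[2.56,-2.58,-0.5,0.04],[2.56,-2.58,-0.5,0.04],[2.56,-2.58,-0.5,0.04],[2.56,-2.58,-0.5,0.04],[2.56,-2.58,-0.5,0.04],[2.56,-2.58,-0.5,0.04],[2.56,-2.58,-0.5,0.04],[2.56,-2.58,-0.5,0.04],[2.56,-2.58,-0.5,0.04],[2.56,-2.58,-0.5,0.04],[2.56,-2.58,-0.5,0.04],[0,0,0,0],[0,0,0,0]]' 0 20
python3 - <<'E'
from m import *
f=grab("wrist"); save(f,"w1",scale=1.5)
comps(f,.045,.055); comps(f,.02,.03)
print(arm.get_state()['t'],arm.get_state()['eef_pos'],arm.get_state()['ee_rot'],-f["R"].T@f["t"])
E
```

```text
t: 1.55
eef_pos: [0.4811, 0.342, 0.3442]
ee_rot: [3.141, 0.001, 0.218]
force: [0.2, 0.4, 0.2]
width: 0.088
0.045 0.055 692 [246.6 185.2] (array([479.6, 346.4]), array([39.7, 13.5]), 12.6) mean [480.5 346.4  50.7]
0.02 0.03 1825 [247. 176.] (array([479.5, 346.2]), array([60.4, 39.9]), 12.3) mean [482.8 346.8  26.7]
1.6 [0.48065588 0.34261887 0.34451575] [3.14149766e+00 2.50206367e-04 2.19074204e-01] [0.55562071 0.3596229  0.32494444]
```

View pics/w1.png

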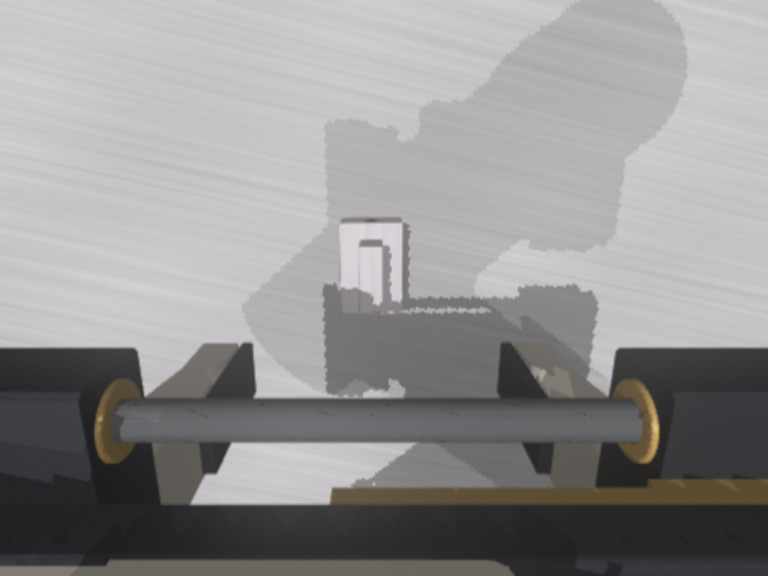

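The wrist view shows the rib at (371,275), but its y is 3 mm off the top view. I'll check the wrist calibration against the fingers, whose position is known from kinematics.

```bash
python3 - <<'E'
from m import *
f=grab("wrist"); s=arm.get_state(); print(f["cx"],f["cy"],f["f"])
C=cloud(f); yaw=s["ee_rot"][2]
d=C-s["eef_pos"]; c,si=np.cos(yaw),np.sin(yaw)
X=d[...,0]*c+d[...,1]*si; Y=-(-d[...,0]*si+d[...,1]*c); Z=-d[...,2]  # tool frame
for lo,hi in [(.15,.16),(.16,.17),(.17,.176),(.176,.182)]:
  for sg in (1,-1):
    m=(Z>lo)&(Z<hi)&(abs(X)<.03)&(sg*Y>.0)&(abs(Y)<.08)
    if m.sum(): print(lo,sg,m.sum(),"X",np.percentile(X[m],[1,50,99]).round(4),"Y",np.percentile(Y[m],[1,50,99]).round(4),"Z",Z[m].max().round(4))
m=(Z>.29)&(Z<.3); print("rib tool",X[m].mean(),Y[m].mean())
# camera axes in tool frame
Rt=np.array([[c,si,0],[si,-c,0],[0,0,-1]]); print((Rt@f["R"].T).round(4))
E
```

```text
250.66142783472586 191.0851844712655 321.5882748239305
0.15 1 500 X [-0.0005  0.0097  0.0114] Y [0.043  0.0491 0.0589] Z 0.16
0.15 -1 498 X [-0.0004  0.0097  0.0114] Y [-0.0604 -0.0502 -0.0442] Z 0.16
0.16 1 447 X [-0.0067  0.0098  0.0113] Y [0.043  0.0468 0.0587] Z 0.17
0.16 -1 454 X [-0.0062  0.0098  0.0114] Y [-0.0599 -0.048  -0.0442] Z 0.17
0.17 1 210 X [-0.0097  0.0086  0.0112] Y [0.043  0.0436 0.0583] Z 0.1759
0.17 -1 205 X [-0.0092  0.0089  0.0113] Y [-0.0596 -0.0449 -0.0442] Z 0.1759
0.176 1 28 X [-0.0096  0.004   0.0094] Y [0.0432 0.0434 0.0464] Z 0.1779
0.176 -1 34 X [-0.0092  0.0021  0.0095] Y [-0.0479 -0.0447 -0.0443] Z 0.1785
rib tool 0.0008148031984782454 -0.003255316920055143
[[-9.000e-04 -9.587e-01 -2.845e-01]
 [ 1.000e+00 -1.000e-03  2.000e-04]
 [-5.000e-04 -2.845e-01  9.587e-01]]
```

```bash
python3 -m handwheel '[[0,0.2,-3,0],[0,0,-3,0],[0,0,-2.5,0],[0,0,0,0],[0,0,0,0]]'
python3 - <<'E'
from m import *
f=grab("wrist"); s=arm.get_state(); save(f,"w2",scale=1.5)
comps(f,.045,.055); comps(f,.02,.03); print(s['t'],s['eef_pos'],s['ee_rot'])
E
```

```text
t: 2.15
eef_pos: [0.4803, 0.3456, 0.2602]
ee_rot: [3.141, -0.0, 0.222]
force: [0.4, 0.1, 0.4]
width: 0.0876
0.045 0.055 1316 [251.3 219.9] (array([479.8, 346.2]), array([40. , 13.9]), 13.0) mean [481.1 346.4  50.6]
0.02 0.03 3204 [251.  202.9] (array([479.5, 346.1]), array([60.8, 40. ]), 12.7) mean [484.1 347.2  26.7]
2.2 [0.48066076 0.34578006 0.2610158 ] [-3.14093431e+00 -1.46354276e-03  2.21578367e-01]
```

View pics/w2.png

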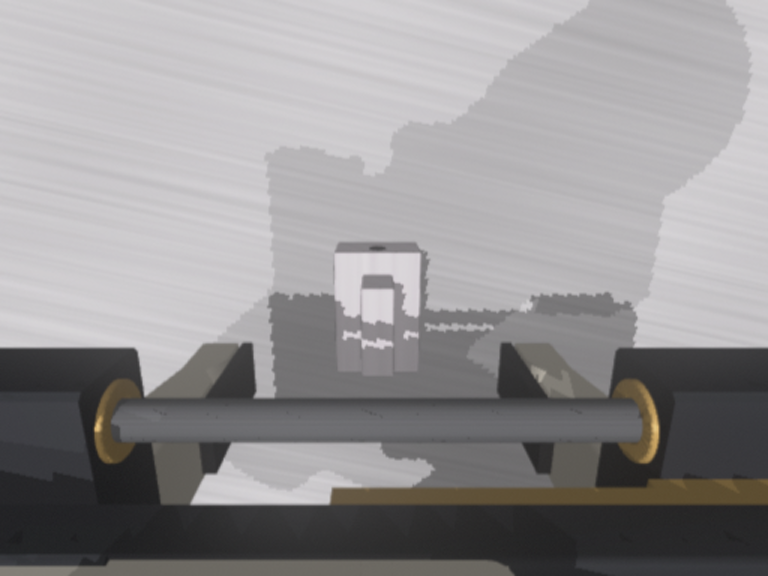

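The rib is centred between the fingers at (377,325), so I'll descend and grip.

```bash
python3 -m handwheel '[[-0.1,0.05,-2,0],[0,0,-1.5,0],[0,0,-1,0],[0,0,-0.6,0],[0,0,-0.25,0],[0,0,0,0],[0,0,0,0]]'
python3 -m handwheel '[[0,0,0,0],[0,0,0,0],[0,0,0,0],[0,0,0,0],[0,0,0,0],[0,0,0,0],[0,0,0,0],[0,0,0,0]]' 1 35
```

```text
t: 2.9
eef_pos: [0.4798, 0.3455, 0.2068]
ee_rot: [-3.141, -0.001, 0.22]
force: [-0.0, -0.5, -0.2]
width: 0.0876
t: 3.7
eef_pos: [0.4796, 0.3452, 0.2061]
ee_rot: [3.142, 0.0, 0.22]
force: [-0.4, -0.3, -0.0]
width: 0.0293
```

```bash
python3 -m handwheel '[[0,0,0,0],[0,0,0,0],[0,0,0,0],[0,0,0,0],[0,0,0,0],[0,0,0,0]]'
python3 -m handwheel '[[0,0,0.5,0],[0,0,1,0],[0,0,2,0],[0,0,3,0],[0,0,4,0],[0,0,4,0],[0,0,0,0],[0,0,0,0]]'
python3 - <<'E'
from m import *
s=arm.get_state(); print(s['eef_pos'],s['ee_rot'],s['width'],s['force'])
f=grab("wrist"); save(f,"w3",scale=1.5)
E
```

```text
t: 4.3
eef_pos: [0.4796, 0.3452, 0.2061]
ee_rot: [3.142, 0.0, 0.22]
force: [0.2, -1.4, -0.7]
width: 0.0136
t: 5.1
eef_pos: [0.4795, 0.3452, 0.353]
ee_rot: [-3.139, -0.002, 0.22]
force: [0.4, 0.1, -2.7]
width: 0.0137
[0.47949515 0.34518285 0.35302166] [-3.13917649e+00 -2.30235380e-03  2.20094901e-01] 0.013694735420647586 [ 0.35647965  0.08878607 -2.67126737]
```

View pics/w3.png

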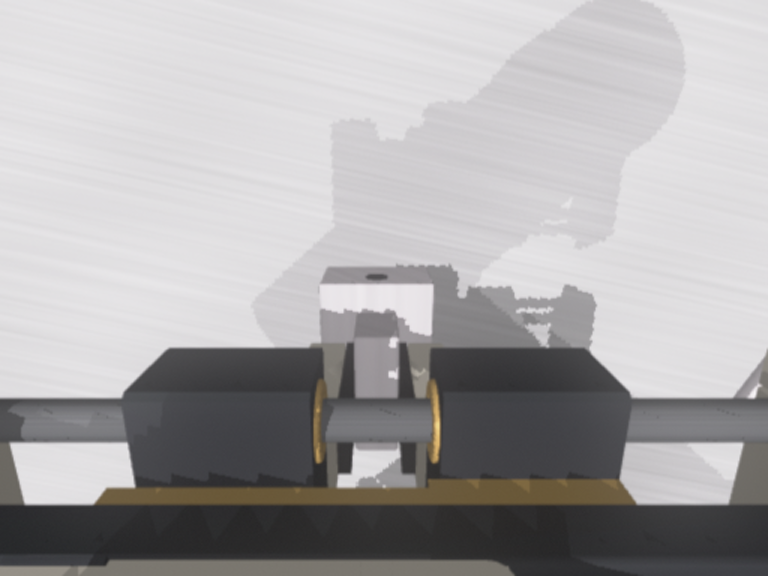

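The block is held with a width of 13.7 mm. Next I'll carry it above the pocket.

```bash
python3 -m handwheel '[[0.2,-1.5,0.3,-0.018],[0.26,-3,0.3,-0.038],[0.26,-3,0.3,-0.038],[0.26,-3,0.2,-0.038],[0.26,-3,0,-0.038],[0.26,-3,0,-0.038],[0.26,-3,0,-0.038],[0.26,-3,0,-0.038],[0.26,-3,0,-0.038],[0.26,-3,0,-0.038],[0.26,-3,0,-0.038],[0.26,-3,0,-0.038],[0.2,-2.1,0,-0.018],[0,0,0,0],[0,0,0,0]]'
python3 - <<'E'
from m import *
s=arm.get_state(); print(s['t'],s['eef_pos'],s['ee_rot'],s['width'],s['force'])
f=grab("wrist"); save(f,"w4",scale=1.5); pickle.dump((f,s),open("w4.pkl","wb"))
g=grab("scene"); save(g,"s4",scale=1.5)
E
```

```text
t: 6.65
eef_pos: [0.5117, -0.0217, 0.3613]
ee_rot: [3.141, 0.002, -0.236]
force: [0.7, 0.6, -2.1]
width: 0.0134
6.65 [ 0.51168283 -0.02167692  0.36126753] [ 3.14067342e+00  1.78237922e-03 -2.35651008e-01] 0.013357934552230666 [ 0.70404207  0.56129814 -2.06437208]
```

View pics/w4.png

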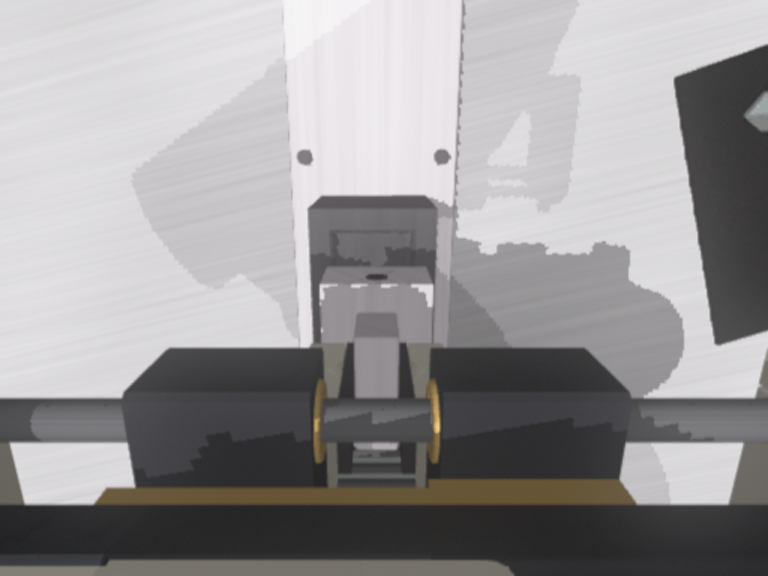

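View pics/s4.png

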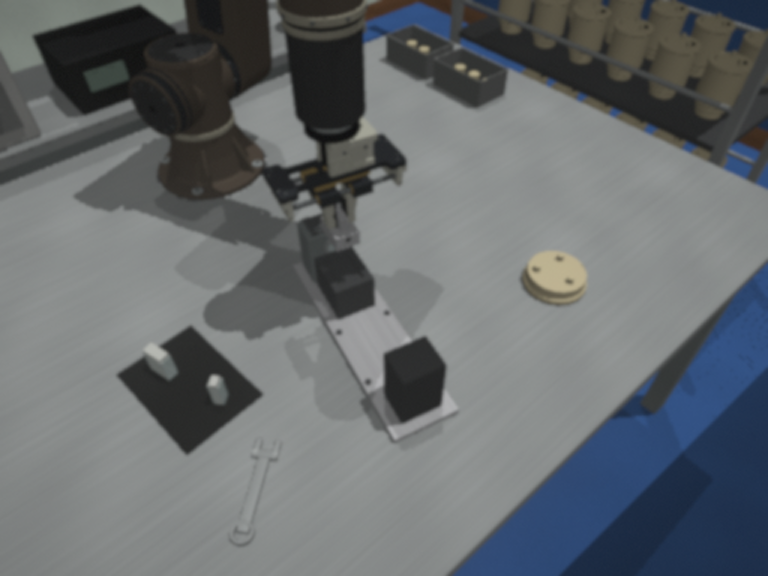

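The wrist view shows the held block at (377,310) over the pedestal, whose front edge is at row 207 and the pocket's far edge at row 232. I'll compare block and pedestal in the tool frame.

```bash
cat > tf.py <<'E'
from m import *
def tool(f,s):
    C=cloud(f); yaw=s["ee_rot"][2]; d=C-s["eef_pos"]; c,si=np.cos(yaw),np.sin(yaw)
    return d[...,0]*c+d[...,1]*si, -(-d[...,0]*si+d[...,1]*c), -d[...,2], C
def show(n,m,X,Y,Z):
    P=np.c_[X[m],Y[m]]; r=cv2.minAreaRect((P*1000).astype(np.float32))
    print(n,m.sum(),"X",np.percentile(X[m]*1000,[.3,99.7]).round(1),"Y",np.percentile(Y[m]*1000,[.5,99.5]).round(1),"Z",np.median(Z[m]).round(4),"rect",np.round(r[0],1),np.round(r[1],1),round(r[2],2))
E
python3 - <<'E'
from tf import *
f,s=pickle.load(open("w4.pkl","rb")); X,Y,Z,C=tool(f,s)
show("shoulder",(Z>.176)&(Z<.186)&(X>.012)&(abs(Y)<.03),X,Y,Z)
show("front face",(Z>.184)&(Z<.206)&(X>.012)&(abs(Y)<.03),X,Y,Z)
show("pads",(Z>.165)&(Z<.178)&(abs(X)<.013)&(abs(Y)<.03),X,Y,Z)
pz=s["eef_pos"][2]-.081
m=(abs(Z-pz)<.002)&(X>-.0)&(X<.07)&(abs(Y)<.06); show("pedtop",m,X,Y,Z)
for xx in np.arange(.006,.05,.004):
    k=m&(abs(X-xx)<.002)
    if k.sum()>5: print(xx.round(3),np.round(np.sort(Y[k])[[0,-1]]*1000,1), "gap",end=' '); y=np.sort(Y[k])*1000; i=np.argmax(np.diff(y)); print(y[i].round(1),y[i+1].round(1))
m=(abs(Z-pz-.008)<.002)&(X>-.0)&(X<.07)&(abs(Y)<.06); show("pocketfloor",m,X,Y,Z)
m=(C[...,2]<.015)&(C[...,2]>.009)&(X>.05)&(X<.12)&(abs(Y)<.08); show("base",m,X,Y,Z)
E
```

```text
shoulder 2305 X [12.1 29.7] Y [-20.5  18.9] Z 0.1795 rect [21.  -0.8] [17.9 40. ] 0.1
front face 653 X [28.9 29.8] Y [-20.3  18.7] Z 0.1936 rect [29.3 -0.8] [39.4  1. ] 89.75
pads 371 X [ 7.8 10.8] Y [-23.2  21.4] Z 0.1698 rect [ 9.4 -0.8] [ 3.6 45.1] 2.36
pedtop 2259 X [ 1.1 42.4] Y [-37.6  31.9] Z 0.2796 rect [21.4 -2.9] [70.1 42.2] 89.75
0.006 [-37.1  31.6] gap -29.5 28.1
0.01 [-37.9  31.5] gap -24.6 19.0
0.014 [-37.8  32.2] gap -24.5 18.9
0.018 [-37.4  32. ] gap -24.4 18.8
0.022 [-37.4  31.9] gap -24.2 18.8
0.026 [-37.4  31.9] gap -24.3 18.6
0.03 [-37.8  31.7] gap -1.9 -1.1
0.034 [-37.7  31.6] gap -2.7 -1.9
0.038 [-37.5  32.1] gap 16.7 17.5
0.042 [-37.3  32. ] gap -10.8 -9.9
pocketfloor 1092 X [ 8.5 42.2] Y [-30.5  18.6] Z 0.2875 rect [25.3 -9. ] [33.8 55.4] 0.01
base 8360 X [ 50.3 119.7] Y [-57.2  51.2] Z 0.3485 rect [85.1 -3.1] [110.3  69.8] 90.0
```

```bash
python3 -m handwheel '[[-0.14,0.19,-1,0],[0,0,-2,0],[0,0,-2,0],[0,0,-1,0],[0,0,-0.4,0],[0,0,0,0],[0,0,0,0],[0,0,0,0]]'
python3 - <<'E'
from tf import *
s=arm.get_state(); print(s['t'],s['eef_pos'],s['ee_rot'],s['width'],s['force'])
f=grab("wrist"); save(f,"w5",scale=1.5); pickle.dump((f,s),open("w5.pkl","wb"))
X,Y,Z,C=tool(f,s)
show("shoulder",(Z>.176)&(Z<.186)&(X>.012)&(abs(Y)<.03),X,Y,Z)
show("front face",(Z>.184)&(Z<.206)&(X>.012)&(abs(Y)<.03),X,Y,Z)
pz=s["eef_pos"][2]-.081
m=(abs(Z-pz)<.002)&(X>-.0)&(X<.07)&(abs(Y)<.06); show("pedtop",m,X,Y,Z)
for xx in np.arange(-.01,.05,.004):
    k=m&(abs(X-xx)<.002)
    if k.sum()>5: print(xx.round(3),np.round(np.sort(Y[k])[[0,-1]]*1000,1), "gap",end=' '); y=np.sort(Y[k])*1000; i=np.argmax(np.diff(y)); print(y[i].round(1),y[i+1].round(1))
k=m&(abs(Y)<.015); print("strip X",np.percentile(X[k]*1000,[1,99]).round(1))
k=(abs(Z-pz-.008)<.002)&(abs(Y+.003)<.015)&(X>.0)&(X<.06); print("floor X",k.sum(),np.percentile(X[k]*1000,[1,99]).round(1) if k.sum() else '')
E
```

```text
t: 7.55
eef_pos: [0.5111, -0.0187, 0.299]
ee_rot: [-3.141, -0.001, -0.234]
force: [-0.7, -0.6, -2.0]
width: 0.0137
7.55 [ 0.51114124 -0.01874731  0.29898637] [-3.14089715e+00 -1.37737247e-03 -2.33570984e-01] 0.013688290668965075 [-0.67723731 -0.60257921 -1.97392848]
shoulder 2351 X [12.1 30.2] Y [-20.8  18.6] Z 0.1794 rect [21.3 -1.1] [40.1 18.6] 89.98
front face 653 X [29.4 30.4] Y [-20.6  18.4] Z 0.1938 rect [29.9 -1.1] [ 1.1 39.3] 0.04
pedtop 3841 X [ 0.2 43.8] Y [-34.9  34.7] Z 0.2172 rect [21.9 -0.1] [43.8 70.2] 0.02
0.002 [-35.   34.8] gap -25.7 23.4
0.006 [-34.7  34.5] gap -26.2 23.9
0.01 [-34.7  35. ] gap -26.0 23.7
0.014 [-35.1  34.8] gap -25.8 23.7
0.018 [-34.9  34.5] gap -25.1 23.0
0.022 [-34.8  34.8] gap -23.7 21.7
0.026 [-35.2  34.8] gap -21.8 21.5
0.03 [-34.9  34.7] gap -21.1 -20.3
0.034 [-34.8  35. ] gap -1.4 -0.8
0.038 [-35.1  35. ] gap -1.4 -0.8
0.042 [-35.   34.7] gap -1.4 -0.8
strip X [30.5 43.7]
floor X 311 [24.7 43.8]
```

View pics/w5.png

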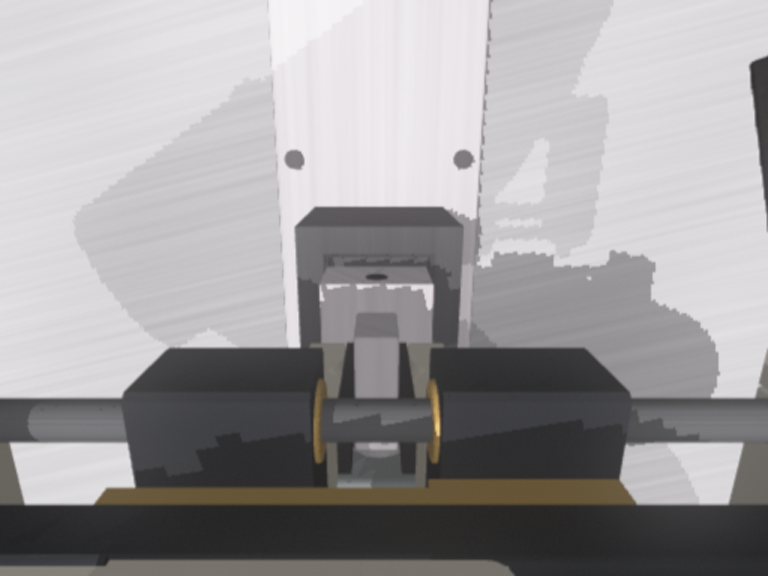

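The block needs to move about -1.25 mm along the light and +1.0 mm in tool Y. I'll correct that and lower it in steps.

```bash
python3 -m handwheel '[[-0.15,-0.07,0,0],[0,0,-0.4,0],[0,0,-0.3,0],[0,0,-0.2,0],[0,0,0,0],[0,0,0,0]]'
python3 - <<'E'
from tf import *
s=arm.get_state(); print(s['t'],s['eef_pos'],s['ee_rot'],s['width'],s['force'])
f=grab("wrist"); save(f,"w6",scale=1.5)
X,Y,Z,C=tool(f,s)
show("shoulder",(Z>.176)&(Z<.186)&(X>.012)&(abs(Y)<.03),X,Y,Z)
pz=s["eef_pos"][2]-.081
m=(abs(Z-pz)<.002)&(X>.035)&(X<.07)&(abs(Y)<.06); show("pedtop",m,X,Y,Z)
E
```

```text
t: 8.2
eef_pos: [0.5093, -0.0196, 0.2891]
ee_rot: [3.141, 0.0, -0.234]
force: [0.8, 0.2, -2.9]
width: 0.0137
8.2 [ 0.50934608 -0.01959342  0.28905344] [ 3.14136542e+00  2.17752059e-04 -2.33773148e-01] 0.013725678540902739 [ 0.79843909  0.22922411 -2.93893455]
shoulder 2334 X [12. 30.] Y [-20.7  18.8] Z 0.1794 rect [21.1 -1. ] [18.2 40. ] 0.01
pedtop 2040 X [35.2 45.3] Y [-35.9  33.3] Z 0.2073 rect [40.2 -1.3] [10.3 70.1] 0.08
```

View pics/w6.png

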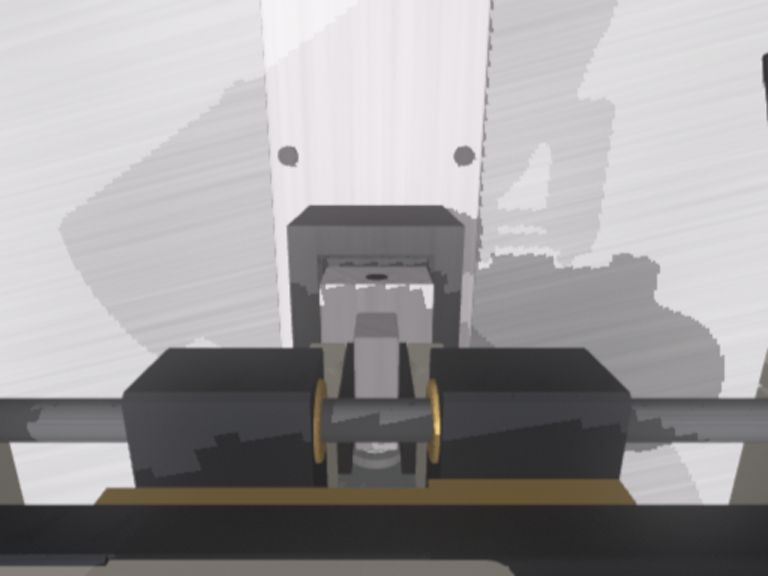

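The block is centred to within about 0.3 mm of the pocket (gap 15.3 mm, lateral error -0.3 mm), so I'll lower it.

```bash
python3 -m handwheel '[[0,0.03,-0.3,0],[0,0,-0.2,0],[0,0,-0.2,0],[0,0,-0.1,0],[0,0,0,0]]'; python3 -m handwheel '[[0,0,-0.1,0],[0,0,-0.1,0],[0,0,0,0],[0,0,0,0]]'
```

```text
t: 8.75
eef_pos: [0.5092, -0.0193, 0.2809]
ee_rot: [3.141, 0.0, -0.234]
force: [0.2, 1.2, -1.0]
width: 0.0141
t: 9.15
eef_pos: [0.5093, -0.0193, 0.2791]
ee_rot: [3.142, 0.0, -0.234]
force: [-0.4, 0.2, -1.6]
width: 0.0137
```

```bash
python3 -m handwheel '[[0,0,-0.05,0],[0,0,-0.05,0],[0,0,0,0],[0,0,0,0]]'
python3 - <<'E'
from tf import *
s=arm.get_state(); print(s['t'],s['eef_pos'],s['force'])
f=grab("wrist"); save(f,"w7",scale=1.5)
X,Y,Z,C=tool(f,s)
show("shoulder",(Z>.176)&(Z<.186)&(X>.012)&(abs(Y)<.03),X,Y,Z)
pz=s["eef_pos"][2]-.081
m=(abs(Z-pz)<.0025)&(X>.035)&(X<.07)&(abs(Y)<.06); show("pedtop",m,X,Y,Z)
E
```

```text
t: 9.55
eef_pos: [0.5093, -0.0193, 0.279]
ee_rot: [-3.142, -0.0, -0.234]
force: [-3.4, 0.7, 7.8]
width: 0.0135
9.55 [ 0.50927291 -0.0193168   0.27903369] [-3.40567841  0.73786969  7.78751221]
shoulder 2333 X [12.1 30.1] Y [-20.7  18.7] Z 0.1794 rect [21.1 -1. ] [40.  18.1] 90.0
pedtop 2355 X [35.1 45.5] Y [-35.7  33.6] Z 0.1973 rect [40.3 -1. ] [10.6 70.2] 0.0
```

View pics/w7.png

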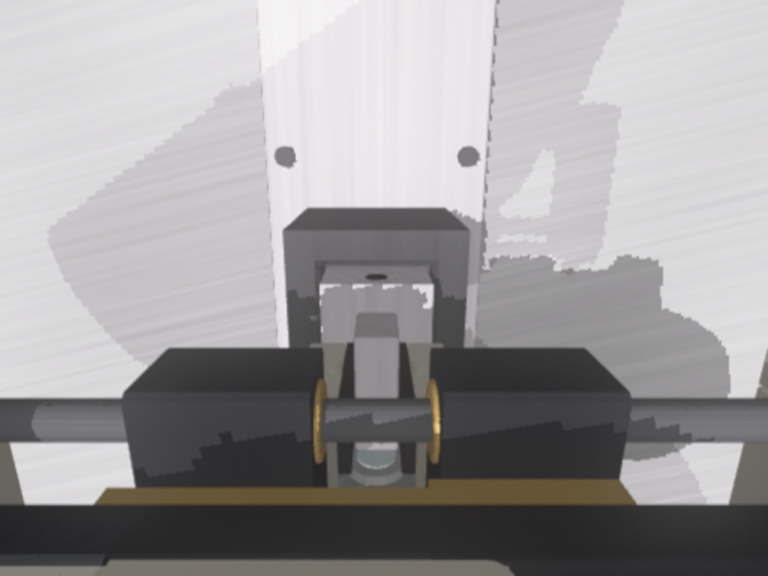

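The shoulder stands 17.9 mm above the pedestal top (18 expected when seated), and contact is felt. Releasing it.

```bash
python3 -m handwheel '[[0,0,0,0],[0,0,0,0],[0,0,0,0],[0,0,0,0],[0,0,0,0],[0,0,0,0],[0,0,0,0],[0,0,0,0]]' 0 35; python3 -m handwheel '[[0,0,0.5,0],[0,0,2,0],[0,0,3,0],[0,0,4,0],[0,0,1,0],[0,0,0,0],[0,0,0,0]]'
python3 - <<'E'
from tf import *
s=arm.get_state(); print(s['t'],s['eef_pos'],s['force'])
f=grab("wrist"); save(f,"w8",scale=1.5)
comps(f,.119,.128);comps(f,.095,.103,100);comps(f,.079,.084,100)
E
```

```text
t: 10.4
eef_pos: [0.5093, -0.0193, 0.2781]
ee_rot: [3.142, 0.0, -0.234]
force: [-0.2, -0.1, -0.5]
width: 0.0725
t: 11.1
eef_pos: [0.5089, -0.0193, 0.3828]
ee_rot: [-3.141, 0.0, -0.234]
force: [-0.7, -0.4, 0.2]
width: 0.0881
11.1 [ 0.50893234 -0.01933252  0.38278774] [-0.73361037 -0.3643326   0.24913418]
0.119 0.128 888 [250.4 195.6] (array([509.5, -18.4]), array([13.6, 39.8]), 76.5) mean [510.3 -18.5 123.7]
0.119 0.128 1167 [250.5 259.1] (array([455.1,  -5.4]), array([78.4, 12.3]), 76.6) mean [455.9  -5.6 122. ]
0.119 0.128 963 [250.4 301. ] (array([416.8,   3.8]), array([78.3, 15. ]), 76.4) mean [416.8   3.8 122.6]
0.095 0.103 2232 [250.5 183.9] (array([509. , -18.3]), array([40. , 60.5]), 76.8) mean [512.9 -19.2  99.7]
0.095 0.103 403 [250.8 240.2] (array([462.5,  -7. ]), array([78.5,  7.5]), 76.8) mean [462.1  -7.4  99.2]
0.079 0.084 3950 [250.4 176.6] (array([509.1, -18.1]), array([70. , 91.9]), 76.5) mean [514.4 -19.4  81.7]
```

View pics/w8.png

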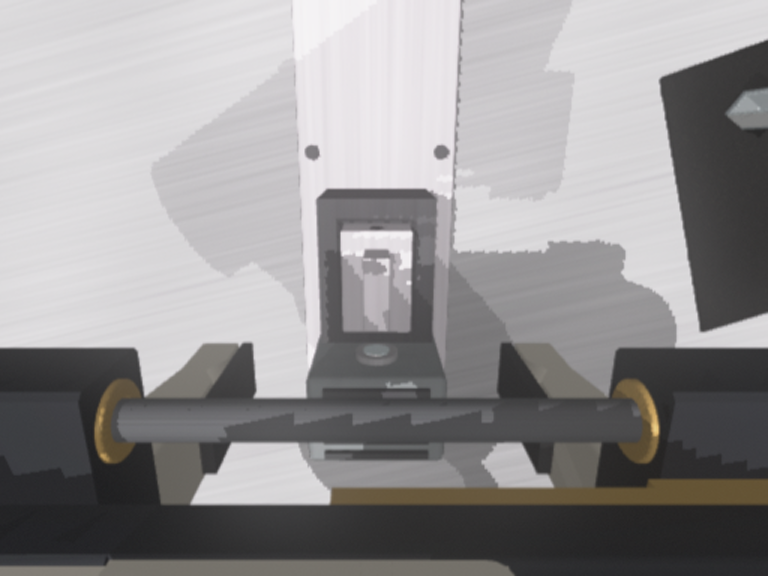

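The block is seated flat and square: its centre is within 0.2 mm of the pedestal's, the step is 18.0 mm and the rib top is at 123.7. Next I'll move above the long cell.

```bash
python3 -m handwheel '[[-0.3,-1.2,0,0.02],[-0.58,-2.62,0,0.043],[-0.58,-2.62,0,0.043],[-0.58,-2.62,0,0.043],[-0.58,-2.62,0,0.043],[-0.58,-2.62,-0.5,0.043],[-0.58,-2.62,-0.5,0.043],[-0.58,-2.62,-0.5,0.043],[-0.58,-2.62,-0.5,0.043],[-0.58,-2.62,-0.5,0.043],[-0.58,-2.62,-0.5,0.043],[-0.58,-2.62,-0.5,0.043],[-0.3,-1.4,-0.5,0.021],[0,0,0,0],[0,0,0,0]]'
python3 - <<'E'
from tf import *
s=arm.get_state(); print(s['t'],s['eef_pos'],s['ee_rot'],s['force'])
f=grab("wrist"); save(f,"w9",scale=1.5); pickle.dump((f,s),open("w9.pkl","wb"))
comps(f,.048,.06,60)
E
```

```text
t: 12.65
eef_pos: [0.4391, -0.3335, 0.3419]
ee_rot: [-3.14, 0.002, 0.279]
force: [0.6, 0.1, 0.6]
width: 0.0877
12.65 [ 0.43913502 -0.33350412  0.34186917] [-3.14003210e+00  2.07668227e-03  2.78695252e-01] [0.56213352 0.11552966 0.6103755 ]
0.048 0.06 571 [237.2  44.7] (array([ 545.4, -290.7]), array([18.2, 17.9]), 41.6) mean [ 545.2 -290.8   53.5]
0.048 0.06 963 [251.5 185.3] (array([ 439.3, -332.9]), array([44.6, 17.3]), 15.6) mean [ 440.5 -332.3   54.3]
```

View pics/w9.png

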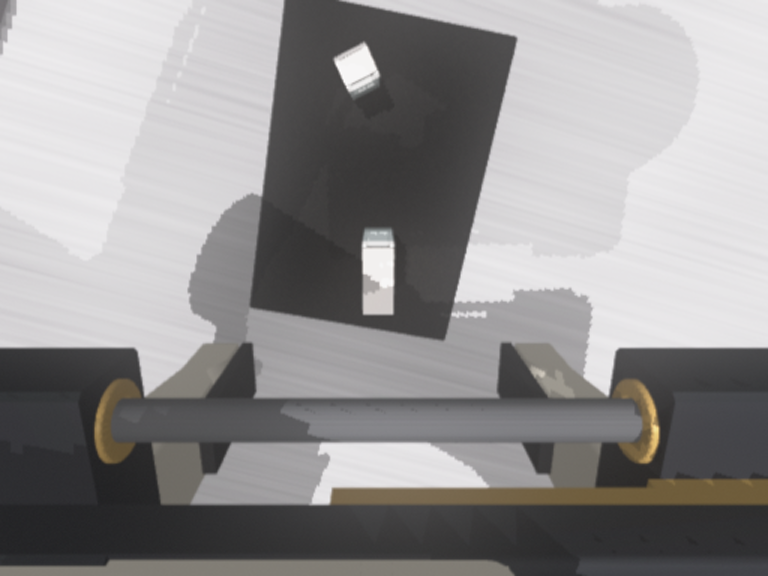

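The long cell is at (378,275) in this picture, standing upright at (439.3,-332.9) and 15.6°. The short cell at (357,68) is well clear. I'll descend partway and check again.

```bash
python3 -m handwheel '[[0,0,-2,-0.006],[0,0,-3,0],[0,0,-2,0],[0,0,-1,0],[0,0,0,0],[0,0,0,0]]'
python3 - <<'E'
from tf import *
s=arm.get_state(); print(s['t'],s['eef_pos'],s['ee_rot'],s['force'])
f=grab("wrist"); save(f,"w10",scale=1.5)
comps(f,.048,.06,60); X,Y,Z,C=tool(f,s)
m=(C[...,2]>.048)&(C[...,2]<.06)&(abs(X)<.04)&(abs(Y)<.03); show("lid",m,X,Y,Z)
show("pads",(Z>.165)&(Z<.178)&(abs(X)<.013)&(abs(Y)<.06),X,Y,Z)
E
```

```text
t: 13.3
eef_pos: [0.4401, -0.3333, 0.264]
ee_rot: [3.141, -0.001, 0.275]
force: [-0.1, -0.4, -0.1]
width: 0.0876
13.3 [ 0.44009918 -0.33332801  0.2639617 ] [ 3.14085304e+00 -5.75778238e-04  2.74984353e-01] [-0.11804272 -0.37317886 -0.10556526]
0.048 0.06 1175 [229.7  26.1] (array([ 545.5, -290.7]), array([18.4, 17.9]), 41.5) mean [ 545.2 -290.9   53.6]
0.048 0.06 1758 [250.7 219.2] (array([ 439.3, -332.6]), array([45. , 17.8]), 15.5) mean [ 441.3 -332.    54.3]
lid 1758 X [-22.5  21.7] Y [-9.6  7.7] Z 0.2093 rect [-0.6 -0.9] [45.  17.8] 0.28
pads 892 X [-9.5 11.3] Y [-59.5  58.2] Z 0.1703 rect [ 0.8 -0.7] [118.5  21.2] 89.96
```

View pics/w10.png

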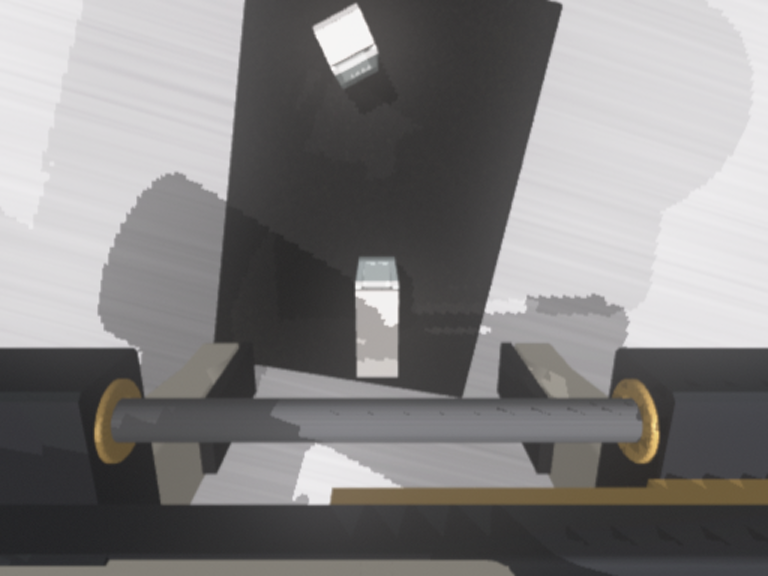

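```bash
python3 -m handwheel '[[-0.07,-0.02,-2,-0.004],[0,0,-2.5,0],[0,0,-1.5,0],[0,0,-0.9,0],[0,0,-0.5,0],[0,0,0,0],[0,0,0,0]]'
python3 -m handwheel '[[0,0,0,0],[0,0,0,0],[0,0,0,0],[0,0,0,0],[0,0,0,0],[0,0,0,0],[0,0,0,0],[0,0,0,0],[0,0,0,0],[0,0,0,0],[0,0,0,0],[0,0,0,0],[0,0,0,0],[0,0,0,0],[0,0,0,0]]' 1 15
python3 - <<'E'
from tf import *
s=arm.get_state(); print(s['t'],s['eef_pos'],s['ee_rot'],s['force'],s['width'])
f=grab("wrist"); save(f,"w11",scale=1.5)
E
```

```text
t: 14.05
eef_pos: [0.4392, -0.3338, 0.19]
ee_rot: [3.141, -0.001, 0.27]
force: [-0.2, -0.3, 0.3]
width: 0.0878
t: 15.55
eef_pos: [0.4388, -0.3337, 0.1891]
ee_rot: [-3.142, 0.0, 0.27]
force: [-1.3, -0.2, -0.3]
width: 0.018
15.55 [ 0.43878681 -0.33365384  0.18913031] [-3.14152587e+00  7.80741760e-05  2.70180904e-01] [-1.25325146 -0.16229428 -0.25045253] 0.01803457895605517
```

View pics/w11.png

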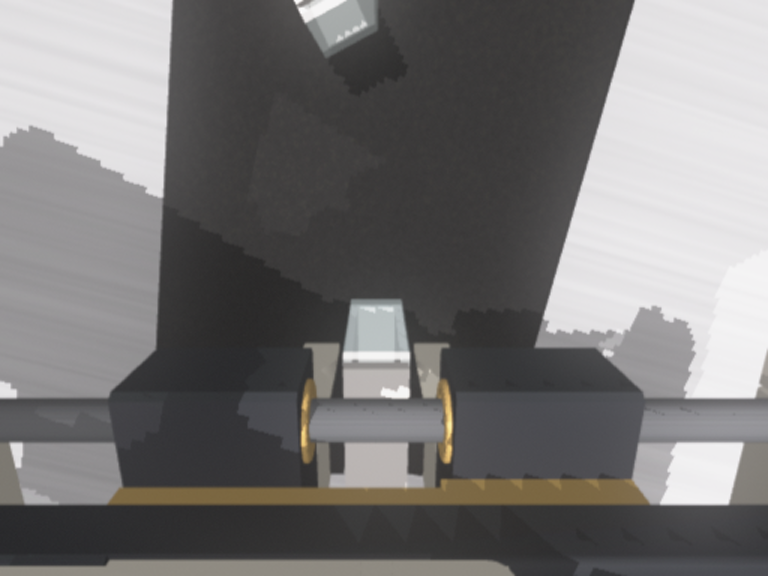

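The cell is held at 18.0 mm across its frosted faces, with the pads clear of the windows. I'll lift it and carry it high over to the gap.

```bash
python3 -m handwheel '[[0,0,0.3,0],[0,0,0.7,0],[0,0,1.5,0],[0,0,2.5,0],[0,0,3,0],[0,0,3,0],[0,0,2.5,0],[0,0,1.5,0],[0,0,0.5,0],[0,0,0,0]]'
python3 - <<'E'
from tf import *
s=arm.get_state(); print(s['t'],s['eef_pos'],s['ee_rot'],s['force'],s['width'])
f=grab("wrist"); save(f,"w12",scale=1.5)
E
```

```text
t: 16.6
eef_pos: [0.4387, -0.3336, 0.3449]
ee_rot: [3.141, -0.001, 0.27]
force: [-0.3, -0.3, -0.9]
width: 0.0179
16.6 [ 0.43872026 -0.33363572  0.34492581] [ 3.14083449e+00 -1.35276342e-03  2.70136376e-01] [-0.31535    -0.32166726 -0.87950947] 0.017916284324771985
```

View pics/w12.png

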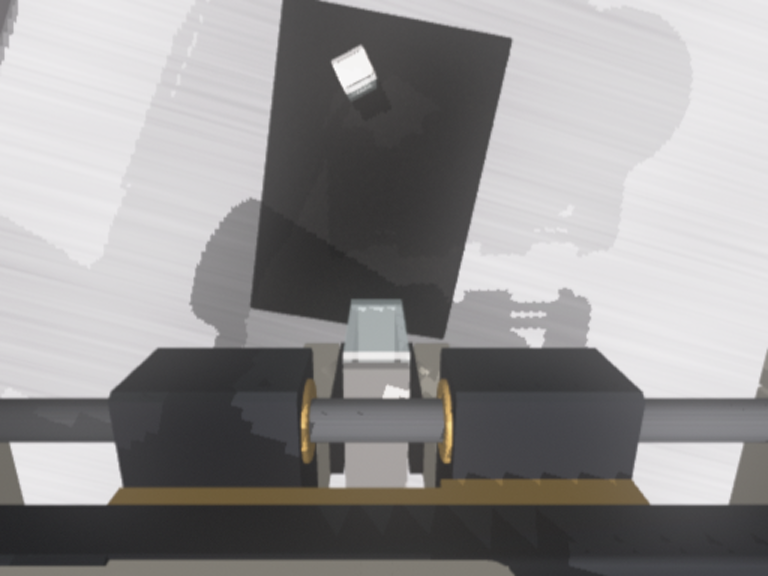

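```bash
python3 -m handwheel '[[0.4,0.6,0,-0.01],[0.8,1.2,0,-0.02],[1.2,1.8,0,-0.03],[1.4,2.03,0,-0.036],[1.4,2.03,0,-0.036],[1.4,2.03,0,-0.036],[1.4,2.03,0,-0.036],[1.4,2.03,0,-0.036],[1.4,2.03,0,-0.036],[1.4,2.03,0,-0.036],[1.4,2.03,0,-0.036],[1.4,2.03,0,-0.036],[1.4,2.03,0,-0.036],[1.3,2,0,-0.036],[1,1.3,0,-0.03],[0.7,0.8,0,-0.018],[0.3,0.3,0,0],[0,0,0,0],[0,0,0,0],[0,0,0,0]]'
python3 - <<'E'
from tf import *
s=arm.get_state(); print(s['t'],s['eef_pos'],s['ee_rot'],s['force'],s['width'])
f=grab("wrist"); save(f,"w13",scale=1.5); pickle.dump((f,s),open("w13.pkl","wb"))
f=grab("scene"); save(f,"s13",scale=1.5)
E
```

```text
t: 18.65
eef_pos: [0.6354, -0.0513, 0.3442]
ee_rot: [3.142, 0.0, -0.234]
force: [1.0, 0.1, -0.5]
width: 0.0178
18.65 [ 0.63541327 -0.05126754  0.3442202 ] [ 3.14159257e+00  7.69402222e-05 -2.34246944e-01] [ 0.9697939   0.06280355 -0.47400681] 0.017817736312108957
```

View pics/w13.png

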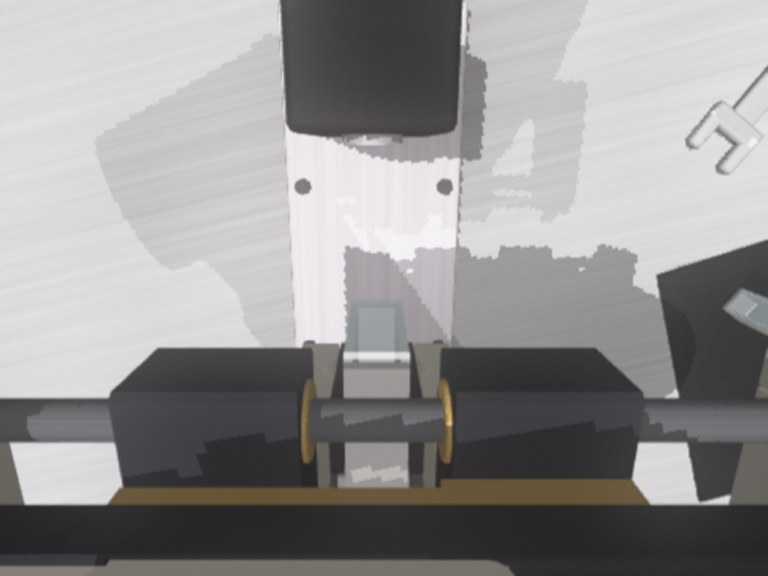

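View pics/s13.png

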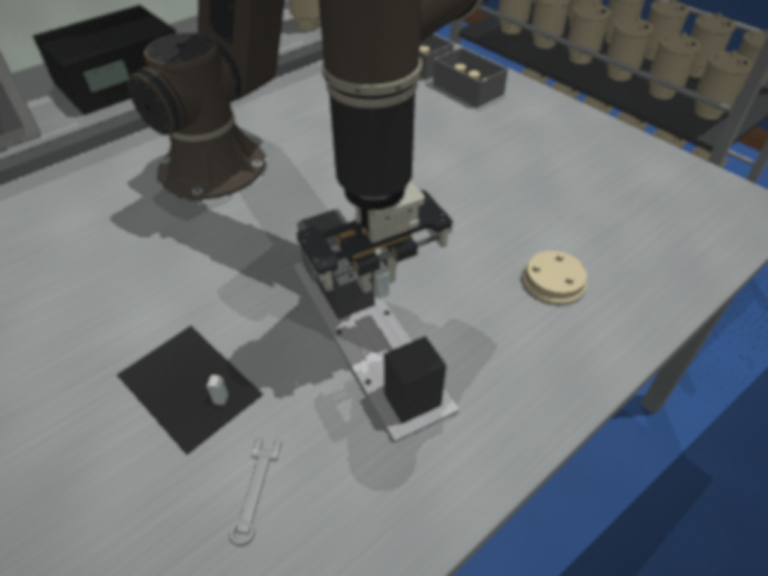

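The cell hangs over the gap in the wrist view, at (375,390), with the detector's front edge at row 132. I'll measure cell against fixture in the tool frame.

```bash
cat > cm.py <<'E'
from tf import *
def meas(f,s):
    X,Y,Z,C=tool(f,s)
    show("lid",(Z>.125)&(Z<.139)&(X>-.03)&(X<.03)&(abs(Y)<.0085),X,Y,Z)
    show("cell win",(Z>.14)&(Z<.184)&(X>.015)&(X<.03)&(abs(Y)<.02),X,Y,Z)
    show("det top",(abs(C[...,2]-.1205)<.004)&(X>.05)&(abs(Y)<.06),X,Y,Z)
    k=(C[...,2]>.05)&(C[...,2]<.11)&(X>.05)&(abs(Y)<.03); show("det face",k,X,Y,Z)
    m=(abs(C[...,2]-.012)<.003)&(X>.025)&(X<.075)&(abs(Y)<.08); show("base",m,X,Y,Z)
    p=C[(abs(C[...,2]-.012)<.003)&(X>.0)&(X<.09)&(abs(Y)<.045)]; print("base z",np.median(p[:,2]))
E
python3 - <<'E'
from cm import *
f,s=pickle.load(open("w13.pkl","rb")); meas(f,s)
E
```

```text
lid 2379 X [-17.8  22.8] Y [-8.3  8.2] Z 0.1345 rect [2.3 0. ] [16.9 41.5] 89.99
cell win 1292 X [19.6 23.1] Y [-9.8  8. ] Z 0.1573 rect [20.1 -0.9] [18.   6.2] 89.65
det top 10402 X [ 80.7 127.9] Y [-37.2  31.4] Z 0.2235 rect [104.4  -2.9] [47.6 69.9] 0.07
det face 300 X [76.  80.2] Y [-28.5  26.8] Z 0.2424 rect [78.1 -0.9] [57.5  4.2] 89.97
base 5889 X [25.3 74.1] Y [-57.1  51.2] Z 0.3314 rect [49.7 -2.9] [110.1  49. ] 90.0
base z 0.01282784946368735
```

The cell needs about +2.0 mm sideways and is already right along the beam. I'll correct and lower it to a TCP height of about 0.250.

```bash
python3 -m handwheel '[[0.05,0.2,0,0],[0,0,-0.5,0],[0,0,-1,0],[0,0,-1.5,0],[0,0,-1.5,0],[0,0,-1.5,0],[0,0,-1.5,0],[0,0,-1,0],[0,0,-0.6,0],[0,0,-0.3,0],[0,0,0,0],[0,0,0,0],[0,0,0,0]]'
python3 - <<'E'
from cm import *
s=arm.get_state(); print(s['t'],s['eef_pos'],s['ee_rot'],s['force'],s['width'])
f=grab("wrist"); save(f,"w14",scale=1.5); meas(f,s)
f=grab("scene"); save(f,"s14",(150,80,400,300),3)
s=arm.get_state(); print(s['eef_pos'])
f=grab("top"); save(f,"t14",scale=1.5)
s=arm.get_state(); print(s['eef_pos'])
E
```

```text
t: 20.05
eef_pos: [0.6365, -0.0486, 0.2508]
ee_rot: [-3.141, -0.001, -0.234]
force: [-0.2, -0.6, -0.1]
width: 0.0177
20.05 [ 0.63652806 -0.04864839  0.25084565] [-3.14112841e+00 -1.07939222e-03 -2.33746350e-01] [-0.19940999 -0.59784957 -0.05259343] 0.017727773235261937
lid 2389 X [-17.9  22.9] Y [-8.4  8.2] Z 0.1346 rect [2.4 0. ] [41.7 17. ] 0.01
cell win 1303 X [19.6 23.3] Y [-10.    7.9] Z 0.1574 rect [20.3 -1. ] [18.   6.4] 88.53
det top 17968 X [ 80.1 104.5] Y [-33.9  33.6] Z 0.1302 rect [92.4 -0.1] [25.3 70. ] 0.01
det face 1119 X [75.4 79.9] Y [-29.3  29.2] Z 0.1479 rect [77.6 -0.1] [59.8  4.4] 89.99
base 11596 X [25.3 74.4] Y [-54.2  54. ] Z 0.2381 rect [49.9 -0.1] [ 49.9 110.3] 0.21
base z 0.012789460593304486
[ 0.63642334 -0.04863935  0.25069947]
[ 0.6364003  -0.04864745  0.25063261]
```

View pics/s14.png

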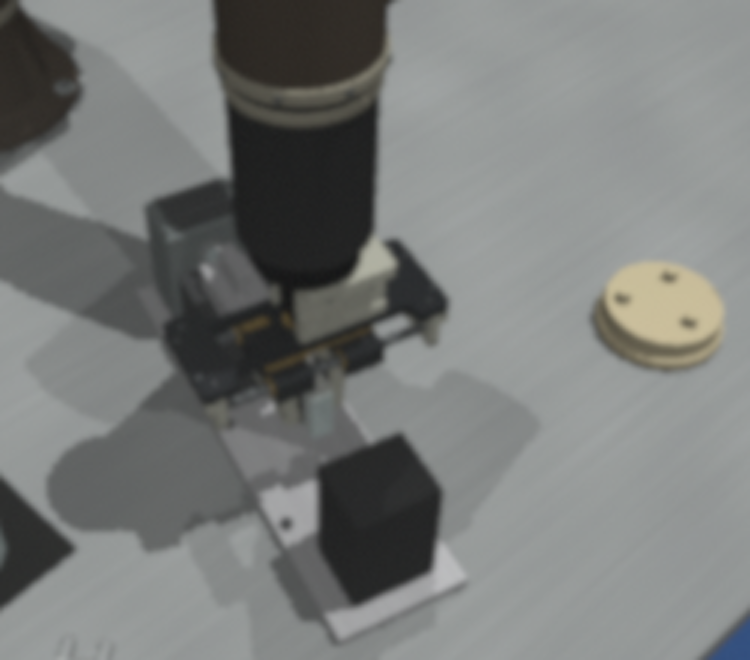

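View pics/w14.png

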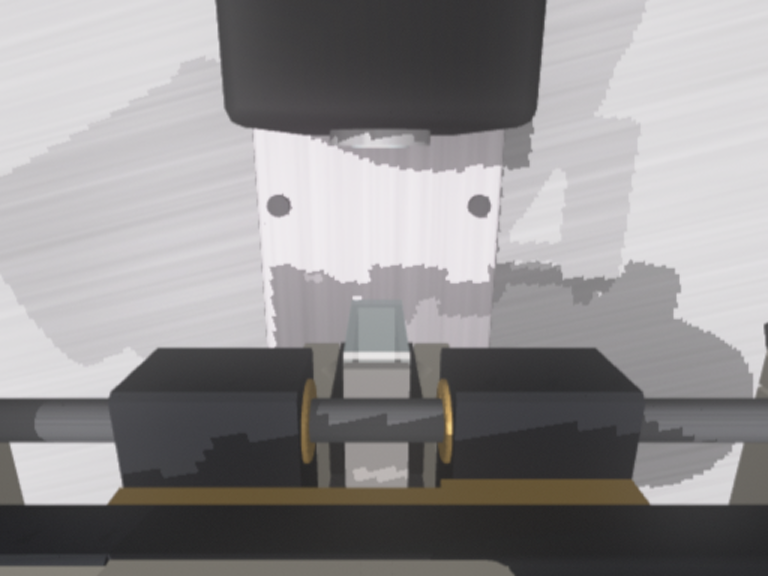

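The sideways move overshot by about 0.9 mm, so I'll trim it and let the arm settle.

```bash
python3 -m handwheel '[[-0.07,-0.08,-0.03,0],[0,0,0,0],[0,0,0,0],[0,0,0,0],[0,0,0,0],[0,0,0,0],[0,0,0,0],[0,0,0,0],[0,0,0,0],[0,0,0,0]]'
python3 - <<'E'
from cm import *
s=arm.get_state(); print(s['t'],s['eef_pos'],s['ee_rot'],s['force'],s['width'],abs(s['qd']).max())
f=grab("wrist"); save(f,"w15",scale=1.5); meas(f,s)
f=grab("top"); save(f,"t15",(220,100,330,290),3);comps(f,.119,.13);comps(f,.095,.103)
E
```

```text
t: 21.2
eef_pos: [0.6356, -0.0495, 0.2498]
ee_rot: [3.142, -0.0, -0.234]
force: [0.0, 0.6, 0.1]
width: 0.0177
21.2 [ 0.63564012 -0.04947757  0.24984748] [ 3.14158332e+00 -1.97481867e-05 -2.33788965e-01] [0.01279953 0.59728559 0.09997408] 0.017707299575697857 0.0009478796670580209
lid 2401 X [-17.9  22.8] Y [-8.4  8.2] Z 0.1345 rect [2.4 0. ] [41.5 17. ] 0.04
cell win 1293 X [18.7 23. ] Y [-9.9  7.9] Z 0.1573 rect [20.1 -0.9] [18.   6.7] 88.99
det top 17654 X [ 80.5 104.1] Y [-34.8  32.7] Z 0.1293 rect [92.5 -1.1] [70.  24.4] 89.68
det face 1241 X [76.  80.5] Y [-29.5  29.2] Z 0.1478 rect [78.3 -0.1] [59.7  4.5] 89.98
base 11795 X [25.3 74.7] Y [-55.3  53. ] Z 0.2371 rect [49.9 -1. ] [110.5  49.7] 89.99
base z 0.012794636153534088
0.119 0.13 101 [265.9 226.9] (array([509.8, -20.5]), array([14. , 39.5]), 77.3) mean [509.9 -20.5 123.2]
0.119 0.13 619 [259.7 260. ] (array([434.6,  -2.7]), array([79.5, 54.4]), 75.9) mean [435.1  -2.1 122.3]
0.095 0.103 300 [265.8 229. ] (array([510.2, -20.6]), array([39.8, 60.5]), 76.3) mean [508.9 -20.5  99.1]
```

View pics/t15.png

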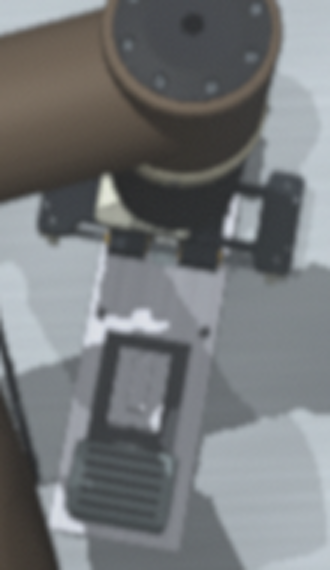

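The cell now matches the fixture: lateral error about 0.1 mm, yaw the same within measurement, its top 5.2 mm below the detector top (mid at about 90 mm). The top view shows the block still seated in the pocket at (140,385). Handing in.

```bash
python3 - <<'E'
from station import arm
arm.job_done()
s=arm.get_state(); print(s['t'],s['eef_pos'],s['width'])
E
```

```text
the job is handed in; nothing more can be done
the job is handed in; nothing more can be done
```

The slit block is seated and released in the pocket, and the job was handed in at about 21 s with the gripper still holding the long cell in the light path.

- **Slit block:** Its centre is within about 0.2 mm of the pedestal's, and its shoulder stands 18.0 mm above the pedestal top, as expected when fully seated. It was still in place in the last top view.
- **Long cell:** I gripped it by its two frosted faces at 15 N, with the jaws about 18 mm apart and the pads about 12 mm clear of each window.
    - **Position:** Sideways it is within about 0.1 mm of the fixture centreline, and along the beam within about 0.5 mm of `beam_mid`. Its middle is at about 89.5–89.8 mm (target 90). Its yaw matches the fixture's within measurement, and it is upright and still.
- **Other objects:** I did not touch the short cell, cover or wrench.

**Checks that disagreed:**
- The wrist camera differed from the top camera by 1–3 mm, and it showed the held objects about 1 mm off the tool's centre. I therefore aligned block to pocket and cell to fixture within the same wrist picture.
- One sideways trim of the cell overshot by 0.9 mm, which I corrected before handing in.

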